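# Bring the cuvette holder up to its detector and clamp it

## Robot

A 6-joint arm with a two-finger parallel gripper is mounted at the origin on the work surface. World frame = base frame: x ahead of the robot, y to its left, z up, the work surface at z = 0. Lengths are in m, angles in degrees, forces in N, time in s.
With the tool pointing down it reaches from about 0.25 to 0.725 m from the base axis. Payload 9.7 kg.
Tool frame: the origin (TCP) lies on the centre line of the jaws, within the pads' length; the fingertips stand 19 mm ahead of it and the grasp point (between the pads) is the TCP; z points along the fingers, y is the direction in which the jaws open and shut (so a half turn about z gives the same grasp; the last joint's range is limited). The gripper opens to 85 mm and grips with 20 to 120 N. Pads are 22 mm wide; open, the fingers measure 114 mm over their backs; the gripper's body (76 mm by 85 mm) begins 54 mm behind the grasp point. The pads swing forward as they close: fully open they stand 13 mm farther back than shut.
Start: joints at [69.156, 4.979, 10.078, 95.1, 0, 90], TCP at [0.196, 0.514, 0.25] pointing down, gripper open.
Joint ranges: [-179.16, 179.16], [-48.56, 103.87], [-65.8, 70.77], [-126.05, 130.52], [-82.76, 87.17], [-180, 180]. Speed limits (degrees/s): [127.2, 127.2, 147.25, 180, 180, 180].

## Interface

Orientations are given as [roll, pitch, yaw] about the fixed x, y, z axes, in that order (R = Rz(yaw) Ry(pitch) Rx(roll)).
In Python, from workcell import bot gives the robot as it stands.
- The arm moves only by the tool servo_tool, never from a script. Its argument "motion" is a list that holds one entry, the list of rows, each a list of 6 numbers: the shift along the tool's x, y, z in mm, then the turn, a rotation vector about the tool's x, y, z in rad. A call has 1 to 5 rows; each row shifts and turns the commanded pose from where the row before left it, along the tool's axes as they then stand; what a row does not reach is not made up. A row lasts 1/10 s, in which the tool goes at most 50 mm and 8.59 degrees, less where a joint would pass 70% of its speed; a pose out of reach is approached as far as the arm can. A call is refused whole if a number of a shift passes 50 or a number of a turn 0.15, either way. A call with a gripper value outside its range is refused whole. "gripper" is the finger opening in mm, from 0 to 85.4, set as the call begins (left out, the last holds). The fingers move at their own pace and stop on an object; "newtons" is the grip in N (left out, the last holds). Time passes only in rows, so rows that do not move let the fingers close. It gives the time, the measured TCP pose, the force and the opening at its end, in the units of the state.
- bot.get_obs(): the state, without advancing time (a new reading comes with each control period).
- bot.camera(name): name is "scene" or "top"; returns a dict with "color" (480x640x3 uint8, red, green, blue), "fx", "fy", "cx", "cy" (pixels), "R" (3x3) and "t" (3): a world point X has camera coordinates R X + t. Camera axes: x right, y down, z forward; pixel columns grow to the right and rows downward; lengths in m; the calibration is good to about 2 mm. A picture is of the moment at which its call begins. There is no depth.
- bot.job_done(): hands the job in, once; it reports no verdict.
Trained networks look in a picture, given as the dict that the camera call returned (one of the last four; its "shot" number tells which), for a name from the list of things; names that differ only in an ending like _2 or _b are one class to them, and where a whole thing is asked for, a point or a joint stands for the part that bears it (a point fixed in the world has none). Each returns a list of dicts, best first, with "confidence" (0 to 1); they miss things now and then, are a little off and sometimes report something else, mostly with a low value. They report only what shows in the picture. A call takes as long as a camera call.
- bot.look_for(picture, label): "rect" ([left, top, width, height] in pixels, round what is visible of it).
The state is a dict: "time": time; "q": joint angles; "qd": joint speeds; "joint_efforts": joint torques, N m; "ee_pos": TCP position; "tcp_rot": TCP orientation; "wrist_force": force on the tool from outside, world axes, zero at the start; "torque": the same for the moment, N m; "opening": finger opening in m.
Only numpy, scipy, OpenCV 4.12 (cv2) and the standard library are available. Lean on these libraries where they do the work, as an engineer would, in place of code of your own. Each camera call takes 0.05 s, during which the arm holds its last target.

## Task

On the rail that carries the cuvette holder (the square block with a small glass cell standing in it), slide the carriage away from the robot until it meets the black detector block at the end of its rail, then lock it there by turning its clamp knob clockwise all the way to the stop. Leave the other carriage, the one with the round lens, and its knob as they are, and let go at the end.

Things in the scene. Friction and masses are not known exactly. Their poses are not given: they have to be found in the camera images.
- cell_clamp (a point): On the upright axis of the cuvette carriage's clamp knob, at grip height, 105 mm above the table. Fixed to the carriage, does not turn with the knob: x along the rail to the detector (away from the robot), z up. Knob: black T-bar 48 mm long, 13 thick, from 88 to 118 mm above the table, on a 12 mm stem; grip it across its 13 mm, both to push the carriage and to turn.
- cell_carriage (a joint): Carriage position, m: 0 at the near end, 0.12 when it meets the detector (85 mm high, 60 wide); grows away from the robot. Slides with about 2 N while the knob is loose. Saddle 60 mm wide, top at 35 mm, from 25 mm behind the knob's axis to 85 ahead; 34 mm square cuvette block centred 60 mm ahead of it, glass top at 83 mm. Rail fixed to the table, 325 x 50 x 20 mm.
- cell_knob (a joint): Angle of that knob, rad: at 0 (loose) the T-bar lies along the rail; grows as it is turned clockwise seen from above, to the stop at 1.4 where the clamp is tight and the bar nearly across the rail. Starts loose, 0 to 0.25; the clamp bites from about 0.7 and, tight, holds against some 15 N. Turning takes up to about 0.25 N m; it stays where it is left.
- lens_knob_end (a point): One end of the T-bar of the other carriage's knob (22 mm from its axis, 105 mm above the table): to be left alone. Its rail, detector, saddle and knob are the same, but it carries a round lens in an upright ring, 46 mm across and up to 83 mm above the table, in place of the square block.

How it is judged (in metres and radians):
On the way, in this order (a step that is already met when the one before it is completed fails the run):
1. the carriage with the cuvette holder is pushed up to the detector block (within 12 mm) while its knob is still loose (value of joint cell_carriage above 0.108 m and value of joint cell_knob below 0.8 rad), for 0.2 s.
2. the clamp knob is turned clockwise until it is tight (value of joint cell_knob above 1.15 rad), for 0.2 s.
At the end, for the whole second after the job is handed in: The carriage with the cuvette holder is within 12 mm of the detector block and its clamp knob is tight, within 0.25 rad of its stop (value of joint cell_carriage above 0.108 m and value of joint cell_knob above 1.15 rad); the robot touches nothing.
It fails at once if the other carriage (round lens) slid or its knob turned, its knob's end displaced by more than 12 mm (distance of lens_knob_end from where it was at the start of the episode above 0.012 m).
It also fails if it takes over 38 s, if anything falls off the work surface, if the arm or the gripper's body presses on something with over 40 N, if the wrist force passes 120 N, or if a joint passes its speed limit or range.

## Working session

There is one attempt and no reset: what is moved stays moved. The work goes in short steps, Python scripts to look and compute and a tool call to move; the robot and the scene stay as the last step left them, time stands still between calls to the robot, and variables do not carry over. Pictures are saved under pics/ and viewed, and the job is handed in when it is done.

Besides the shell and the picture viewer there is one more tool, called as name(argument=value, ...), one argument or row to a line, values as JSON. servo_tool: Moves the arm, as the interface text tells. Its arguments: {"type":"object","properties":{"motion":{"type":"array","items":{"type":"array","items":{"type":"array","items":{"type":"number"}}}},"gripper":{"type":"number"},"newtons":{"type":"number"}},"required":["motion"]}

```bash
mkdir -p pics; python3 - <<'E'
from workcell import bot
import cv2,pickle
o=bot.get_obs();print(o)
for n in("scene","top"):
    p=bot.camera(n);cv2.imwrite(f"pics/{n}0.png",p["color"][:,:,::-1]);pickle.dump(p,open(f"{n}0.pkl","wb"))
    print(n,p["fx"],p["cx"],p["R"],p["t"])
    for l in("cell_clamp","cell_carriage","cell_knob","lens_knob_end"):
        print(l,bot.look_for(p,l)[:3])
E
```

```text
{'time': 0.0, 'q': array([6.91558959e+01, 5.01157234e+00, 1.00346292e+01, 9.50991236e+01,
       6.26404837e-04, 8.99994898e+01]), 'qd': array([ 0.0759501 , -0.0948101 , -0.15200932,  0.08052152, -0.0483597 ,
       -0.11032089]), 'joint_efforts': array([-8.55877388e-04, -5.20388174e+01,  4.64807010e+01,  1.60359970e-02,
       -4.17131707e-05,  2.09641456e-05]), 'ee_pos': array([0.19563092, 0.51381842, 0.24958009]), 'tcp_rot': array([-1.79923933e+02, -6.27081596e-04,  1.59156405e+02]), 'wrist_force': array([0.46863641, 0.48031031, 1.036423  ]), 'torque': array([ 0.01916574, -0.01044144,  0.02257305]), 'opening': 0.08541397957190092}
scene 476.9607785523201 313.91114011246196 [[-0.85098268  0.5251581   0.00611937]
 [ 0.42808768  0.70034251 -0.57119288]
 [-0.30425222 -0.48345562 -0.82079306]] [ 0.42274088 -0.14955897  0.921896  ]
cell_clamp [{'rect': [193.2, 177.5, 71.7, 69.2], 'confidence': 0.64}]
cell_carriage [{'rect': [194.9, 179.9, 68.1, 71.8], 'confidence': 0.96}]
cell_knob [{'rect': [224.8, 179.8, 34.6, 29.4], 'confidence': 0.95}]
lens_knob_end [{'rect': [339.7, 388.3, 38.6, 33.0], 'confidence': 0.75}]
top 454.50954686068155 317.57112774403583 [[-0.00183011 -0.99995824  0.0089533 ]
 [-0.99613307  0.00103652 -0.08785119]
 [ 0.08783825 -0.00907946 -0.99609337]] [-0.01792328  0.4842006   0.78684502]
cell_clamp [{'rect': [383.0, 160.3, 46.4, 67.3], 'confidence': 0.69}]
cell_carriage [{'rect': [158.9, 170.7, 32.9, 24.4], 'confidence': 0.33}]
cell_knob [{'rect': [402.4, 188.6, 20.9, 31.3], 'confidence': 0.68}]
lens_knob_end [{'rect': [159.5, 169.9, 31.9, 24.1], 'confidence': 0.61}]
```

View pics/scene0.png

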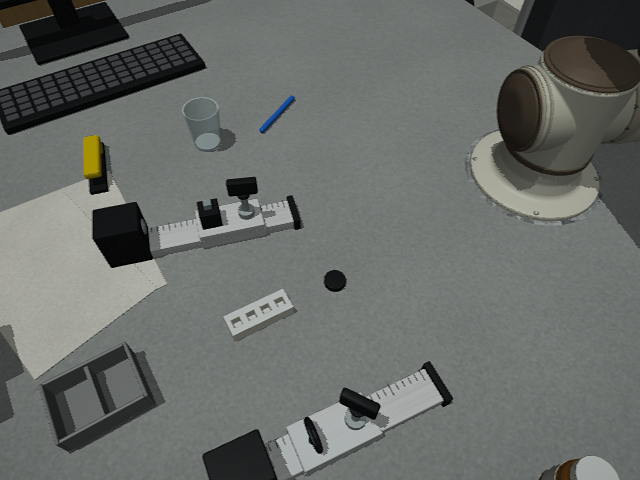

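View pics/top0.png

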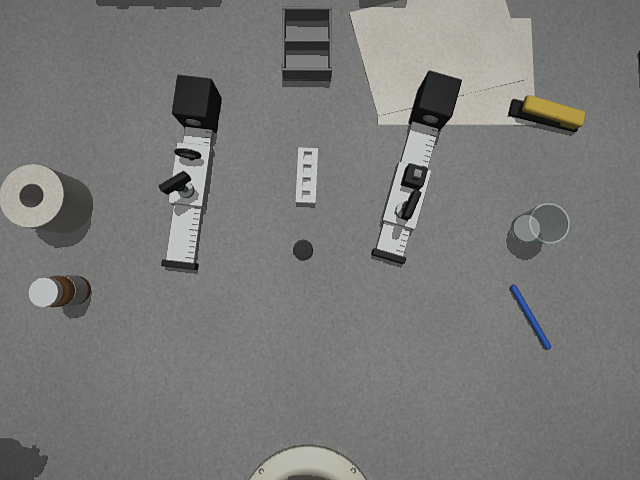

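The cuvette rail is the right one in the top view: knob bar about (411,205), block (414,176), detector (437,98), near end (389,256). The lens rail is on the left, knob at (177,183). I'll zoom in to measure.

```bash
python3 - <<'E'
import cv2,pickle
p=pickle.load(open("top0.pkl","rb"))["color"][:,:,::-1]
s=pickle.load(open("scene0.pkl","rb"))["color"][:,:,::-1]
a=cv2.resize(p[60:270,360:480],None,fx=2.8,fy=2.8,interpolation=cv2.INTER_CUBIC)
b=cv2.resize(s[160:280,80:310],None,fx=2,fy=2,interpolation=cv2.INTER_CUBIC)
k=cv2.resize(p[165:235,375:440],None,fx=6,fy=6,interpolation=cv2.INTER_CUBIC)
import numpy as np
c=np.zeros((600,800,3),np.uint8);c[:a.shape[0],:a.shape[1]]=a;c[:k.shape[0],340:340+k.shape[1]]=k;
cv2.imwrite("pics/z0.png",c)
cv2.imwrite("pics/z1.png",cv2.resize(s[165:255,180:310],None,fx=6,fy=6,interpolation=cv2.INTER_CUBIC))
E
```

```text
(no output)
```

View pics/z0.png

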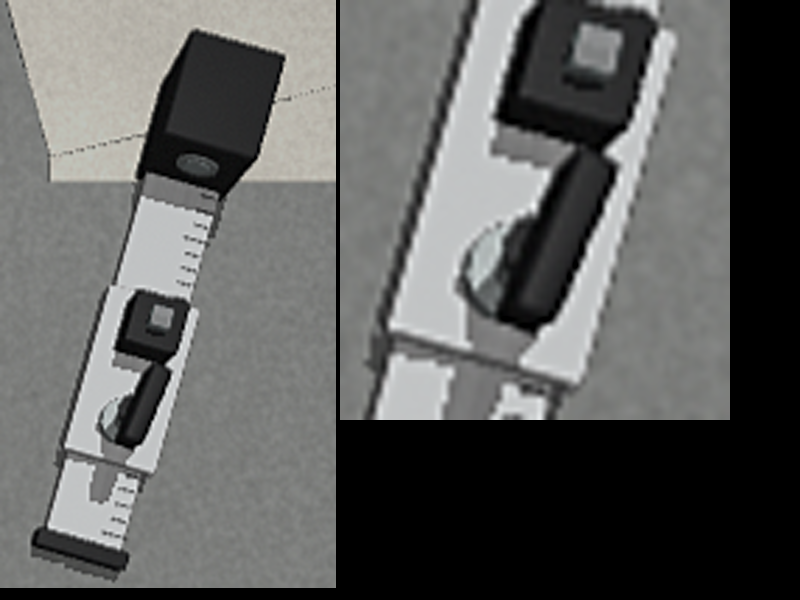

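View pics/z1.png

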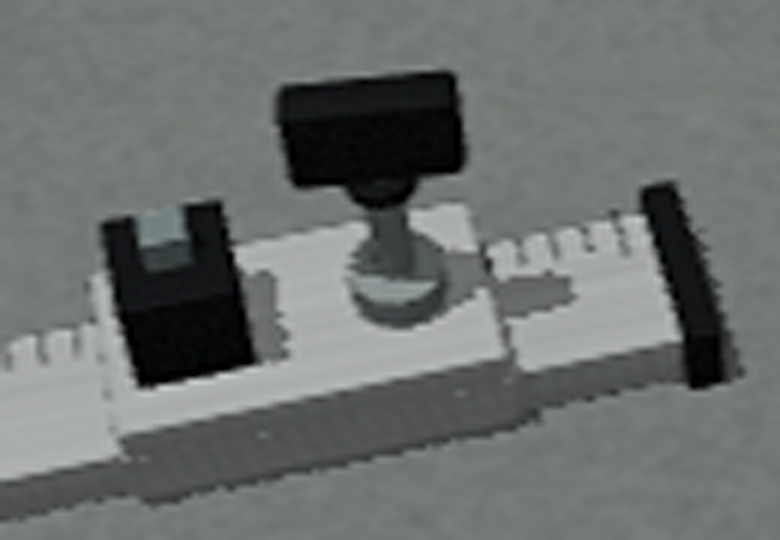

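```bash
cat > h.py <<'E'
import numpy as np
def proj(p,X):
    c=p["R"]@np.asarray(X,float)+p["t"]; return np.array([p["fx"]*c[0]/c[2]+p["cx"],p["fy"]*c[1]/c[2]+p["cy"]])
def back(p,u,z):
    R=p["R"];C=-R.T@p["t"];d=R.T@np.array([(u[0]-p["cx"])/p["fx"],(u[1]-p["cy"])/p["fy"],1]);return C+d*(z-C[2])/d[2]
E
python3 - <<'E'
from h import *;import pickle
from scipy.optimize import least_squares
T=pickle.load(open("top0.pkl","rb"));S=pickle.load(open("scene0.pkl","rb"))
ob=[(T,(383,220.3),(-.025,.03)),(T,(415,229),(-.025,-.03)),(T,(399.3,162.5),(.085,.03)),(T,(430.7,171.4),(.085,-.03)),
(S,(264.2,224.5),(-.025,.03)),(S,(258.3,199.2),(-.025,-.03)),(S,(195.8,212),(.085,-.03)),(S,(200,237),(.085,.03))]
def X(v,q,z):
    c,s=np.cos(v[2]),np.sin(v[2]);return [v[0]+c*q[0]-s*q[1],v[1]+s*q[0]+c*q[1],z]
f=lambda v:np.concatenate([proj(p,X(v,q,.035))-u for p,u,q in ob])
r=least_squares(f,[.45,-.2,-.2],loss='soft_l1');v=r.x
print(v,np.rad2deg(v[2]));print(f(v).reshape(-1,2).round(1))
for p,n in((T,"top"),(S,"scene")):
    print(n,"C",-p["R"].T@p["t"],"axis z118,35",proj(p,[*v[:2],.118]),proj(p,[*v[:2],.035]))
print("bar from scene",back(S,(241.7,181),.118))
e=[back(S,(180+a/6,165+b/6),.118) for a,b in((277,88),(455,72),(285,122),(462,103))];print(e)
for i,j in((0,1),(2,3)):
    d=e[i]-e[j];print(np.linalg.norm(d),np.rad2deg(np.arctan2(d[1],d[0])))
E
```

```text
[ 0.52600085 -0.16726452 -0.28646229] -16.413080368297386
[[-1.1 -1.3]
 [-0.2 -0.4]
 [-0.8 -2.5]
 [ 0.3 -2. ]
 [ 1.8 -1.6]
 [ 0.6 -2.5]
 [-0.  -2.7]
 [ 0.4 -0.4]]
top C [ 0.41318035 -0.01128029  0.82646918] axis z118,35 [412.29062333 202.82081728] [402.07588347 210.26168657]
scene C [0.70425842 0.32843251 0.66867192] axis z118,35 [242.29387554 178.85766264] [247.99013385 212.46666047]
bar from scene [ 0.52883673 -0.16369073  0.118     ]
[array([ 0.5482524 , -0.17881503,  0.118     ]), array([ 0.50609566, -0.15976579,  0.118     ]), array([ 0.55166518, -0.16699044,  0.118     ]), array([ 0.5096405 , -0.14912203,  0.118     ])]
0.04626082314331534 -24.316638679933515
0.045665679678003404 -23.03464082224024
```

servo_tool(
  motion=[
    [[-30,-28,0,0,0,0],[-30,-28,0,0,0,0],[-30,-28,0,0,0,0],[-30,-28,0,0,0,0],[-30,-28,0,0,0,0]],
  ],
)

```text
time: 1.0
ee_pos: [0.2864, 0.3283, 0.2504]
tcp_rot: [180.0, 0.0, 159.2]
wrist_force: [1.8, 0.3, 0.3]
opening: 0.0852
```

servo_tool(
  motion=[
    [[-30,-28,0,0,0,0],[-30,-28,0,0,0,0],[-30,-28,0,0,0,0],[-30,-28,0,0,0,0],[-30,-28,0,0,0,0]],
  ],
)

```text
time: 1.5
ee_pos: [0.3768, 0.144, 0.2505]
tcp_rot: [180.0, 0.0, 159.2]
wrist_force: [1.1, 0.6, -0.8]
opening: 0.0855
```

```bash
python3 -c "
from workcell import bot
o=bot.get_obs();print(o['time'],o['q'],o['ee_pos'],o['tcp_rot'])"
```

```text
1.5 [ 2.09121503e+01 -1.49350959e+01 -8.39719500e+00  9.64889993e+01
  8.79593837e-04  4.17482306e+01] [0.37682218 0.14399034 0.25054452] [1.79966782e+02 3.58987404e-02 1.59163910e+02]
```

servo_tool(
  motion=[
    [[-30,-28,0,0,0,0],[-30,-28,0,0,0,0],[-30,-28,0,0,0,0],[-30,-28,0,0,0,0],[-30,-28,0,0,0,0]],
  ],
)

```text
time: 2.0
ee_pos: [0.4673, -0.0404, 0.2505]
tcp_rot: [180.0, 0.0, 159.1]
wrist_force: [0.2, 0.6, 1.1]
opening: 0.0857
```

servo_tool(
  motion=[
    [[-30,-28,0,0,0,0],[-30,-28,0,0,0,0],[-30,-28,0,0,0,0],[-10,-12,0,0,0,0.044],[0,0,0,0,0,0]],
  ],
)

```text
time: 2.5
ee_pos: [0.5263, -0.1654, 0.2495]
tcp_rot: [-180.0, -0.1, 156.4]
wrist_force: [-0.7, -0.1, 0.3]
opening: 0.0857
```

```bash
python3 - <<'E'
from workcell import bot
import cv2,pickle
o=bot.get_obs();print(o['time'],o['q'],o['ee_pos'],o['tcp_rot'])
s=bot.camera("scene");pickle.dump(s,open("scene1.pkl","wb"));cv2.imwrite("pics/s1.png",s["color"][:,:,::-1])
E
```

```text
2.5 [-1.74493295e+01  5.26302148e+00  1.02989822e+01  9.51083681e+01
 -4.09955664e-03  6.16985017e+00] [ 0.52625381 -0.16543561  0.24953065] [-1.79988142e+02 -7.15473607e-02  1.56380815e+02]
```

View pics/s1.png

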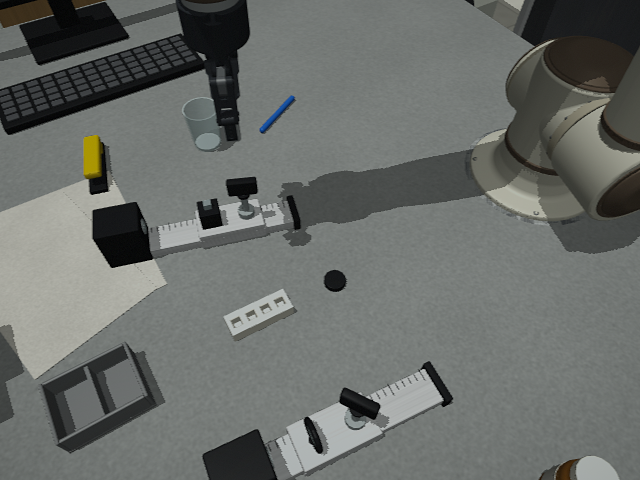

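servo_tool(
  motion=[
    [[0,0,25,0,0,0],[0,0,25,0,0,0],[0,0,25,0,0,0],[0,0,25,0,0,0],[0,0,0,0,0,0]],
  ],
  gripper=60,
)

```text
time: 3.05
ee_pos: [0.5243, -0.162, 0.1475]
tcp_rot: [-180.0, -0.3, 156.7]
wrist_force: [-0.8, 0.6, 0.4]
opening: 0.0602
```

```bash
python3 - <<'E'
from workcell import bot
import cv2,pickle
for n in("scene","top"):
    s=bot.camera(n);pickle.dump(s,open(n+"2.pkl","wb"))
    im=s["color"][:,:,::-1]
    c=im[90:260,150:320] if n=="scene" else im[100:250,340:480]
    cv2.imwrite(f"pics/{n}2.png",cv2.resize(c,None,fx=3.4,fy=3.4,interpolation=cv2.INTER_CUBIC))
E
```

```text
(no output)
```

View pics/scene2.png

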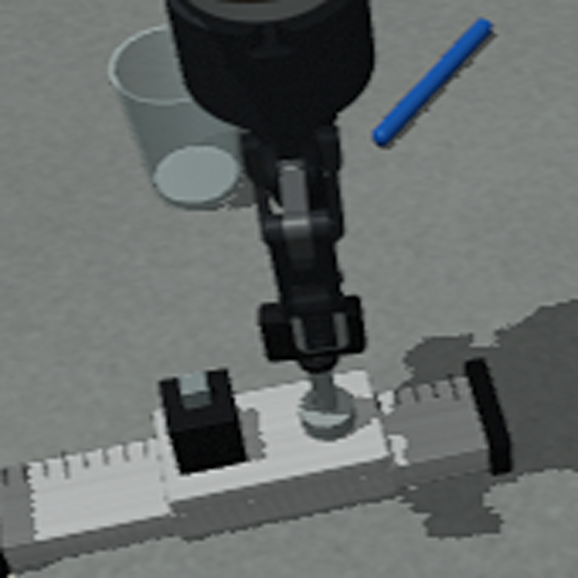

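View pics/top2.png

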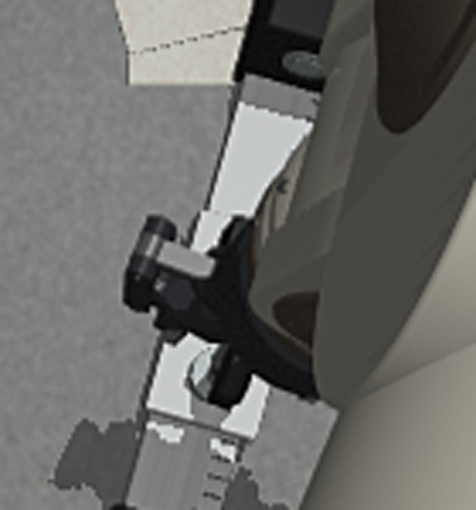

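servo_tool(
  motion=[
    [[0,0,0,0,0,0]],
  ],
)

```text
time: 3.25
ee_pos: [0.5266, -0.1635, 0.1523]
tcp_rot: [180.0, 0.1, 156.7]
wrist_force: [0.2, 0.3, 0.7]
opening: 0.0599
```

```bash
python3 -c "
from workcell import bot
o=bot.get_obs();print(o['time'],o['q'],o['ee_pos'],o['tcp_rot'],o['qd'])"
```

```text
3.25 [-1.72510130e+01  4.17943131e+00 -1.60694163e+00  8.40736317e+01
  3.15403081e-03  6.07123130e+00] [ 0.52661438 -0.16351299  0.15229487] [1.79982057e+02 1.38876568e-01 1.56677738e+02] [-0.42987133  0.22781801  0.21125134 -0.35478763 -0.06945061 -0.14504053]
```

servo_tool(
  motion=[
    [[0,0,15,0,0,0],[0,0,15,0,0,0],[0,0,14,0,0,0],[0,0,0,0,0,0],[0,0,0,0,0,0]],
  ],
)

```text
time: 3.75
ee_pos: [0.5257, -0.1639, 0.1056]
tcp_rot: [-180.0, -0.1, 156.6]
wrist_force: [-1.0, -0.0, 0.3]
opening: 0.0599
```

servo_tool(
  motion=[
    [[0,0,0,0,0,0],[0,0,0,0,0,0]],
  ],
)

```text
time: 3.95
ee_pos: [0.5264, -0.1641, 0.1069]
tcp_rot: [180.0, 0.1, 156.6]
wrist_force: [-0.6, -0.2, -0.5]
opening: 0.06
```

```bash
python3 - <<'E'
from workcell import bot
import cv2,pickle
for n in("scene","top"):
    s=bot.camera(n);pickle.dump(s,open(n+"3.pkl","wb"))
    im=s["color"][:,:,::-1]
    c=im[90:260,150:320] if n=="scene" else im[100:250,340:480]
    cv2.imwrite(f"pics/{n}3.png",cv2.resize(c,None,fx=3.4,fy=3.4,interpolation=cv2.INTER_CUBIC))
print(bot.get_obs())
E
```

```text
{'time': 4.05, 'q': array([-1.73089943e+01,  4.72117657e+00, -6.05677874e+00,  7.91720506e+01,
        3.18875097e-04,  6.05795634e+00]), 'qd': array([ 0.00214674, -0.02508157, -0.11542448, -0.08940144, -0.14406722,
       -0.03055723]), 'joint_efforts': array([-6.23105661e-03, -5.19318330e+01,  4.67306006e+01, -3.44992259e-03,
       -3.32175396e-04,  3.37294728e-05]), 'ee_pos': array([ 0.52636673, -0.16403408,  0.1068206 ]), 'tcp_rot': array([1.79994407e+02, 4.96813004e-02, 1.56633047e+02]), 'wrist_force': array([-0.58415085, -0.54109444,  0.67336401]), 'torque': array([-0.01324296,  0.00930164, -0.02506261]), 'opening': 0.06000092467704366}
```

View pics/scene3.png

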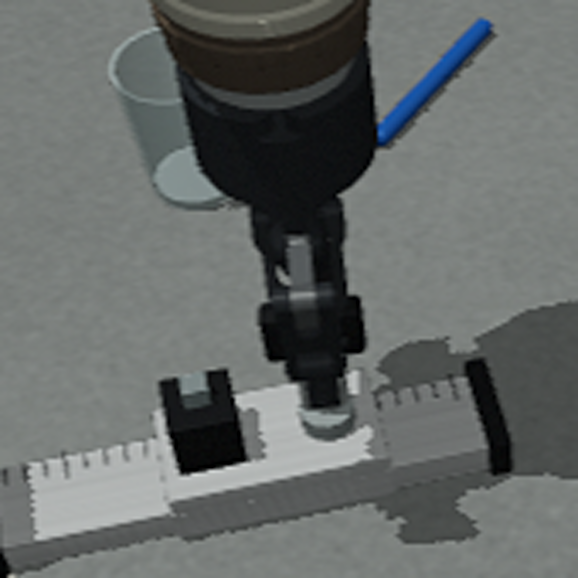

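View pics/top3.png

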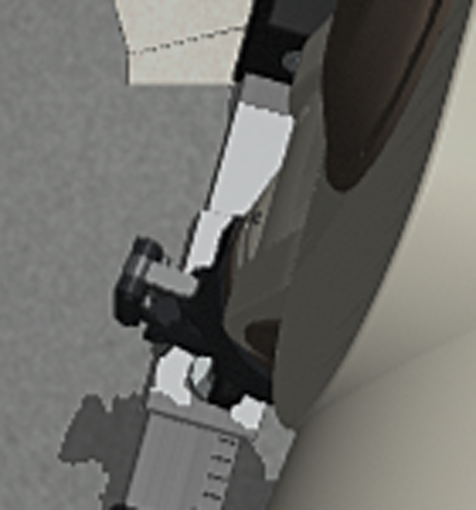

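servo_tool(
  motion=[
    [[0,0,0,0,0,0],[0,0,0,0,0,0],[0,0,0,0,0,0],[0,0,0,0,0,0],[0,0,0,0,0,0]],
  ],
  gripper=5,
  newtons=40,
)

```text
time: 4.55
ee_pos: [0.5259, -0.1671, 0.1079]
tcp_rot: [-179.7, 0.2, 156.5]
wrist_force: [-6.1, -16.8, 8.9]
opening: 0.0126
```

servo_tool(
  motion=[
    [[0,0,0,0,0,0],[0,0,0,0,0,0]],
  ],
)

```text
time: 4.75
ee_pos: [0.526, -0.1671, 0.108]
tcp_rot: [-179.7, 0.2, 156.5]
wrist_force: [-5.3, -17.5, 8.5]
opening: 0.0122
```

```bash
python3 - <<'E'
from h import *;import pickle
T=pickle.load(open("top0.pkl","rb"))
# detector front bottom edge and near endcap; travel left
for u in((360+145/2.8,60+175/2.8),(360+220/2.8,60+200/2.8)):print(back(T,u,.02))
u=np.array([np.cos(-.2865),np.sin(-.2865)])
d=(back(T,(360+145/2.8,60+175/2.8),.02)+back(T,(360+220/2.8,60+200/2.8),.02))[:2]/2-[.527,-.1655]
print("travel left",d@u-.085)
from workcell import bot
o=bot.get_obs();print(o['ee_pos'],o['tcp_rot'],o['wrist_force'],o['torque'])
E
```

```text
[ 0.68963249 -0.19090464  0.02      ]
[ 0.67299618 -0.23947394  0.02      ]
travel left 0.07706632889351393
[ 0.52595628 -0.16707701  0.10795928] [-179.67252182    0.19829308  156.48761221] [ -5.25788097 -17.52772796   8.46373894] [-3.09450259  1.14214096  0.02400399]
```

servo_tool(
  motion=[
    [[0,-3,0,0,0,0],[0,0,0,0,0,0],[-5,0.6,0,0,0,0],[-5,0.6,0,0,0,0],[0,0,0,0,0,0]],
  ],
)

```text
time: 5.25
ee_pos: [0.5357, -0.1706, 0.108]
tcp_rot: [-179.9, 0.2, 156.6]
wrist_force: [-0.1, -3.0, 9.0]
opening: 0.0126
```

servo_tool(
  motion=[
    [[-5,0.6,0,0,0,0],[-5,0.6,0,0,0,0],[-5,0.6,0,0,0,0],[-5,0.6,0,0,0,0],[0,0,0,0,0,0]],
  ],
)

```text
time: 5.75
ee_pos: [0.5551, -0.1763, 0.108]
tcp_rot: [-179.9, 0.2, 156.6]
wrist_force: [0.6, -4.1, 8.1]
opening: 0.0126
```

servo_tool(
  motion=[
    [[-8,1,0,0,0,0],[-8,1,0,0,0,0],[-8,1,0,0,0,0],[-8,1,0,0,0,0],[0,0,0,0,0,0]],
  ],
)

```text
time: 6.25
ee_pos: [0.5864, -0.1856, 0.1081]
tcp_rot: [-179.9, 0.2, 156.6]
wrist_force: [0.4, -5.4, 8.3]
opening: 0.0124
```

servo_tool(
  motion=[
    [[-4,0.5,0,0,0,0],[-4,0.5,0,0,0,0],[0,0,0,0,0,0]],
  ],
)

```text
time: 6.55
ee_pos: [0.5935, -0.1877, 0.1081]
tcp_rot: [-179.9, 0.2, 156.6]
wrist_force: [0.8, -4.0, 9.3]
opening: 0.0128
```

servo_tool(
  motion=[
    [[-3,0.4,0,0,0,0],[-3,0.4,0,0,0,0],[0,0,0,0,0,0]],
  ],
)

```text
time: 6.85
ee_pos: [0.5992, -0.1894, 0.1081]
tcp_rot: [-179.9, 0.2, 156.6]
wrist_force: [-1.0, -4.3, 8.7]
opening: 0.0124
```

servo_tool(
  motion=[
    [[-3,0.4,0,0,0,0],[0,0,0,0,0,0]],
  ],
)

```text
time: 7.05
ee_pos: [0.602, -0.1902, 0.1081]
tcp_rot: [-179.9, 0.2, 156.6]
wrist_force: [-1.4, -5.0, 8.8]
opening: 0.0124
```

servo_tool(
  motion=[
    [[-3,0.4,0,0,0,0],[0,0,0,0,0,0]],
  ],
)

```text
time: 7.25
ee_pos: [0.604, -0.1908, 0.1081]
tcp_rot: [-179.9, 0.1, 156.6]
wrist_force: [-7.1, -3.3, 11.8]
opening: 0.0122
```

servo_tool(
  motion=[
    [[-2,0.2,0,0,0,0],[0,0,0,0,0,0],[0,0,0,0,0,0]],
  ],
)

```text
time: 7.55
ee_pos: [0.6043, -0.1909, 0.108]
tcp_rot: [-179.9, -0.1, 156.6]
wrist_force: [-15.7, -0.6, 15.8]
opening: 0.0125
```

```bash
python3 - <<'E'
from workcell import bot
import cv2,pickle
for n in("scene","top"):
    s=bot.camera(n)
    im=s["color"][:,:,::-1]
    c=im[90:260,80:310] if n=="scene" else im[60:230,340:500]
    cv2.imwrite(f"pics/{n}4.png",cv2.resize(c,None,fx=3.4,fy=3.4,interpolation=cv2.INTER_CUBIC))
o=bot.get_obs();print(o['ee_pos'],o['tcp_rot'],o['wrist_force'],o['q'])
E
```

```text
[ 0.60422532 -0.19087283  0.10799965] [-1.79893444e+02 -1.17364837e-01  1.56578910e+02] [-15.85472789  -0.15020569  15.49379913] [-17.4917564   16.099416     7.11892646  81.14725484  -0.09386221
   5.92932955]
```

View pics/scene4.png

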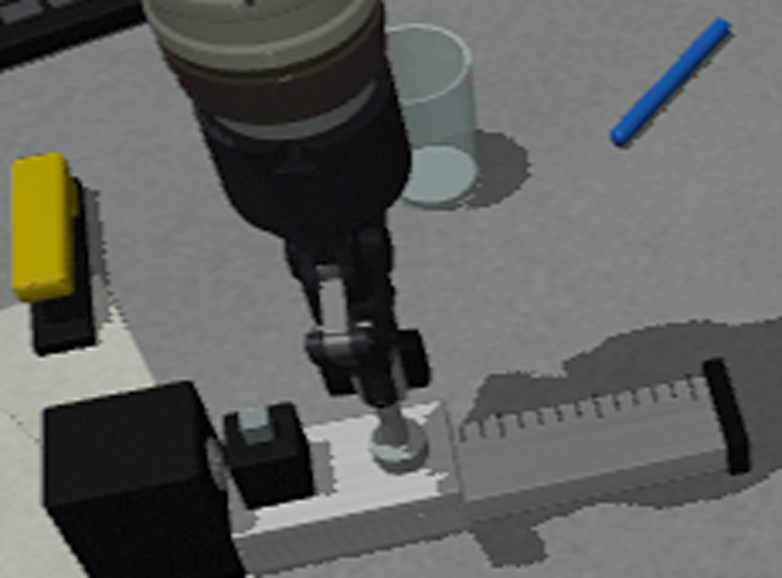

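servo_tool(
  motion=[
    [[1,0,0,0,0,0.08],[0,0,0,0,0,0.1],[0,0,0,0,0,0.1],[0,0,0,0,0,0.1],[0,0,0,0,0,0]],
  ],
  newtons=70,
)

```text
time: 8.15
ee_pos: [0.6046, -0.1901, 0.1081]
tcp_rot: [-180.0, 0.0, 134.7]
wrist_force: [-8.7, 2.0, 13.3]
opening: 0.0119
```

servo_tool(
  motion=[
    [[0,0,0,0,0,0.1],[0,0,0,0,0,0.1],[0,0,0,0,0,0.1],[0,0,0,0,0,0],[0,0,0,0,0,0]],
  ],
)

```text
time: 8.65
ee_pos: [0.6052, -0.1896, 0.1081]
tcp_rot: [179.9, 0.0, 117.7]
wrist_force: [-5.6, 4.5, 11.6]
opening: 0.0122
```

```bash
python3 -c "
from workcell import bot
o=bot.get_obs();print(o['time'],o['q'],o['ee_pos'],o['tcp_rot'],o['wrist_force'],o['torque'])"
```

```text
8.65 [-1.74116983e+01  1.59875844e+01  6.99767569e+00  8.09460957e+01
  3.67736061e-02  4.49154251e+01] [ 0.60522403 -0.18962251  0.10814002] [1.79928774e+02 1.93540164e-02 1.17672885e+02] [-5.56002555  4.5138642  11.58256348] [ 0.64790032  1.04063008 -0.17817456]
```

servo_tool(
  motion=[
    [[0,0,0,0,0,0.1],[0,0,0,0,0,0.1],[0,0,0,0,0,0.1],[0,0,0,0,0,0.05],[0,0,0,0,0,0]],
  ],
)

```text
time: 9.15
ee_pos: [0.606, -0.1894, 0.1082]
tcp_rot: [179.8, -0.0, 97.6]
wrist_force: [-0.3, 4.9, 10.4]
opening: 0.0121
```

servo_tool(
  motion=[
    [[0,0,0,0,0,0.08],[0,0,0,0,0,0.07],[0,0,0,0,0,0],[0,0,0,0,0,0]],
  ],
)

```text
time: 9.55
ee_pos: [0.6064, -0.1894, 0.1082]
tcp_rot: [179.8, -0.0, 89.1]
wrist_force: [1.7, 5.5, 8.7]
opening: 0.0119
```

```bash
python3 -c "
from workcell import bot
o=bot.get_obs();print(o['time'],o['q'],o['ee_pos'],o['tcp_rot'],o['wrist_force'],o['torque'])"
```

```text
9.55 [-17.38066211  16.01127253   7.0326647   80.83862719   0.09172319
  73.55304453] [ 0.60638242 -0.18935779  0.10819645] [ 1.79798744e+02 -3.62238872e-02  8.90665033e+01] [1.73470142 5.52085108 8.67291385] [ 0.83935199 -0.09809348 -0.06585233]
```

servo_tool(
  motion=[
    [[0,0,0,0,0,0.07],[0,0,0,0,0,0],[0,0,0,0,0,0]],
  ],
)

```text
time: 9.85
ee_pos: [0.6065, -0.1894, 0.1082]
tcp_rot: [179.8, -0.1, 85.1]
wrist_force: [2.4, 5.7, 8.9]
opening: 0.0119
```

servo_tool(
  motion=[
    [[0,0,0,0,0,0.05],[0,0,0,0,0,0],[0,0,0,0,0,0]],
  ],
)

```text
time: 10.15
ee_pos: [0.6066, -0.1894, 0.1082]
tcp_rot: [179.8, -0.0, 82.3]
wrist_force: [1.6, 4.3, 9.4]
opening: 0.012
```

```bash
python3 -c "
from workcell import bot
o=bot.get_obs();print(o['time'],o['ee_pos'],o['tcp_rot'],o['wrist_force'],o['torque'],o['opening'])"
```

```text
10.15 [ 0.60663285 -0.18936848  0.10819319] [ 1.79777454e+02 -4.70986315e-02  8.22823608e+01] [1.63059183 4.30677953 9.40798833] [ 0.57830033 -0.30550686  0.99843261] 0.012008129680637337
```

servo_tool(
  motion=[
    [[0,0,0,0,0,0],[0,0,0,0,0,0],[0,0,0,0,0,0],[0,0,0,0,0,0],[0,0,0,0,0,0]],
  ],
  gripper=40,
)

```text
time: 10.65
ee_pos: [0.6051, -0.1901, 0.1059]
tcp_rot: [-180.0, -0.0, 82.1]
wrist_force: [-0.4, -0.3, -0.9]
opening: 0.0399
```

servo_tool(
  motion=[
    [[0,0,-15,0,0,0],[0,0,-20,0,0,0],[0,0,-25,0,0,0],[0,0,-25,0,0,0],[0,0,-25,0,0,0]],
  ],
)

```text
time: 11.15
ee_pos: [0.6051, -0.1901, 0.2186]
tcp_rot: [179.9, 0.0, 82.1]
wrist_force: [-0.0, 0.0, 0.4]
opening: 0.0402
```

```bash
python3 - <<'E'
from workcell import bot
import cv2,pickle
for n in("scene","top"):
    s=bot.camera(n);pickle.dump(s,open(n+"5.pkl","wb"))
    im=s["color"][:,:,::-1]
    c=im[90:280,80:310] if n=="scene" else im
    f=3.4 if n=="scene" else 1
    cv2.imwrite(f"pics/{n}5.png",cv2.resize(c,None,fx=3.1 if f>1 else 1,fy=3.1 if f>1 else 1,interpolation=cv2.INTER_CUBIC))
o=bot.get_obs();print(o['ee_pos'],o['tcp_rot'],o['wrist_force'],o['q'])
E
```

```text
[ 0.60624262 -0.19040219  0.22156843] [1.79632150e+02 6.12939294e-02 8.21468934e+01] [ 0.22384222 -0.51143039  0.30932214] [-1.74362379e+01  1.62049194e+01  1.97877968e+01  9.32099570e+01
  8.01289758e-04  8.04166745e+01]
```

View pics/scene5.png

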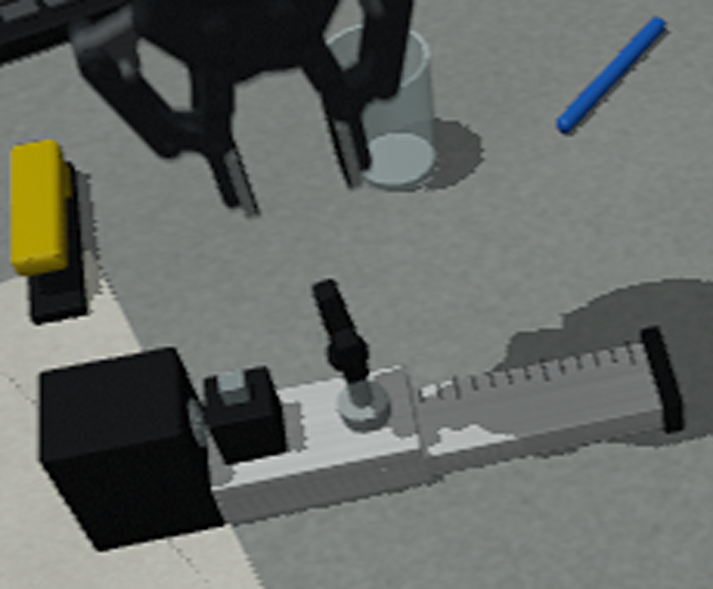

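View pics/top5.png

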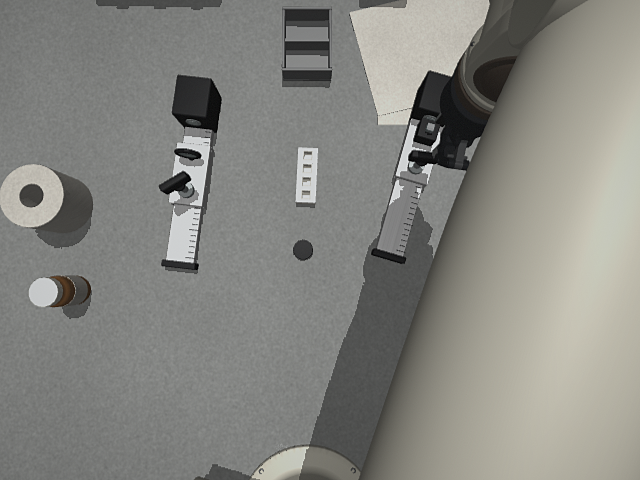

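The saddle is against the detector, with the near saddle edge at about (418,450) in the crop. The T-bar lies across the rail and the gripper hangs clear above it. The lens carriage, knob at (177,183), hasn't moved.

servo_tool(
  motion=[
    [[0,0,0,0,0,0],[0,0,0,0,0,0],[0,0,0,0,0,0]],
  ],
)

```text
time: 11.55
ee_pos: [0.6049, -0.19, 0.2153]
tcp_rot: [-179.9, -0.0, 82.2]
wrist_force: [-0.2, 0.8, -0.1]
opening: 0.0399
```

```bash
python3 -c "
from workcell import bot
print(bot.job_done())"
```

```text
the job is handed in; nothing more can be done
None
```

The cuvette carriage is up against the detector block and its clamp knob is turned clockwise to the stop. I then let go, lifted clear and handed the job in at about 11.6 s; no verdict was reported.

- **Slide:** I gripped the T-bar and pushed the carriage about 81 mm; my measurement before the push was 77 mm. Contact showed as a push-back of about 16 N with no further movement, and the picture shows the saddle touching the detector.
- **Clamp:** I turned the knob about 74° (1.3 rad) from a measured start of about 0.12 rad. The torque then jumped to about 1 N m, well above the 0.25 N m that turning takes, which I read as the stop. I took the final angle from the tool's turn and this torque, and did not measure it separately in the image. In the last pictures the bar lies across the rail.
- **Disagreement:** when the jaws first closed, they met a 17 N sideways force because my knob position was about 3 mm off. I corrected this before pushing.
- **Last checks:** the wrist force was about 0 N and the gripper was clear above the knob. In the top view the lens carriage and its knob were unchanged.

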